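# Purge a culture bottle, seat its screw cap and hold it vented

### The job

Flush the clamped amber bottle with gas: press the green button on its station fully down and let it come back up. Then screw the bottle's blue cap clockwise until it is fully home, and back it off a quarter turn so that the bottle can vent. Finish still gripping the cap at that setting, without letting go; leave the small red-capped bottle, the round dish and the green tape roll where they stand.

Things in the scene. Friction and masses are not known exactly. Their poses are not given: they have to be found in the camera images.
- station: fixed grey base plate 115 x 205 x 20 mm; origin: centre of its underside on the worktop, z up, y along its length, front edge at -x; turned up to 0.6 rad. At y = -55 mm an amber bottle, 58 mm diameter, is clamped upright between jaws; at y = +55 mm an aluminium block 56 mm square, 70 mm high, carries the button. A thin steel tube 50 to 67 mm up joins the two. Only cap and button move
- purge_top (a point): centre of the top face of the green push button (28 mm diameter, in a black housing 44 mm wide), 92 mm above the worktop when up; it is pressed straight down
- purge (a joint): travel of the green button: 0 up, 0.006 m fully down; a spring pushes it back, about 5 N hold it fully down
- cap: blue knurled screw cap, vertical axis, 40 to 42 mm diameter, 26 mm high, started on the thread; origin: centre of its underside, 88 mm up when home, up to 3.8 mm higher before; z up. A white stripe runs from the axis along the cap's +x: fully home it points to the green button (station +y), a quarter turn back to the station's front (-x). Turns easily (0.05 N m), stays put; grip 15 N
- cap_grip (a point): point on the cap's axis at half its height, 13 mm above its underside: the place to grip; the bottle is narrow below the cap (37 mm bead), and fingers have over 40 mm of room beside the cap all round
- cap_turn (a joint): turn of the cap on its thread: 0 = just started, growing clockwise seen from above, 4.0 rad = fully home against its stop (no more than one turn in all); it sinks 6 mm a turn (0.95 mm a rad). Starts between 0.3 and 1.5 rad
- dropper: small clear bottle with a red cap, 40 mm diameter, 60 mm high, loose, standing behind the station (its +x side); origin at the centre of its underside; leave it alone
- dish: round covered dish, 62 mm diameter, 15 mm high, loose; origin at the centre of its underside; leave it alone
- tape: roll of green tape, 68 mm diameter, 15 mm high, loose, lying flat at the foot of the tall fixed microscope (over 0.4 m high, x from 0.48 m on, y 0.05 to 0.35 m: swing the arm round in front of it); origin at the centre of its underside; leave it alone

How it is judged:
By the outcome, as a careful person would: the job done as asked, in the order asked, and still so for the second after the job is handed in, while the arm keeps its last pose, push and grip.
It also fails if it takes over 61 s, if anything falls off the work surface, if the arm or the gripper's body presses on something with over 40 N, if the wrist force passes 120 N, or if a joint passes its speed limit or range.

### The arm

A 6-joint arm with a two-finger parallel gripper is mounted at the origin on a cart in front of the work surface, level with it; the furniture and walls round the work are solid. World frame = base frame: x ahead of the robot, y to its left, z up, the work surface at z = 0. Lengths are in m, angles in rad, forces in N, time in s.
With the tool pointing down it reaches from about 0.3 to 0.775 m from the base axis. Payload 14.6 kg.
Tool frame: the origin (TCP) lies at the very end of the fingers, on their centre line; the grasp point (between the pads) lies 19 mm behind it; z points along the fingers, y is the line along which they close (so a half turn about z gives the same grasp; the last joint's range is limited). The gripper opens to 94 mm and grips with 3 to 60 N. Pads are 16 mm wide; open, the fingers measure 119 mm over their backs; the gripper's body (75 mm by 177 mm) begins 78 mm behind the grasp point.
Start: joints at [-1.234, 0.3, 1.521, -0, 1.321, -0.067], TCP at [0.216, -0.506, 0.183] pointing down, gripper open.
Joint ranges: [-3.03, 3.03], [-0.79, 2.21], [0.23, 2.52], [-1.04, 4.18], [0, 3.07], [-2.55, 2.55]. Speed limits (rad/s): [2.22, 2.22, 2.57, 3.14, 3.14, 3.14].

### API

Orientations are given as [roll, pitch, yaw] about the fixed x, y, z axes, in that order (R = Rz(yaw) Ry(pitch) Rx(roll)).
In Python, from station import ctrl, camera, camera_info, finder gives the robot as it stands.
- The arm moves only by the tool carry_out, never from a script. Its argument "motion" is a list of rows, each a list of 2 entries, a list of its own where there are three numbers: the shift along the tool's x, y, z as a fraction of full scale, then the turn about the tool's z as a fraction of full scale. A call has 1 to 12 rows; each row is the pose to reach, as a shift and turn from the pose commanded when the call began, along the tool's axes at that moment, turning the shorter way round; what a row does not reach only later rows make up. Full scale, the value 1, is 200 mm for a shift and 360 degrees for a turn. A row lasts 1/10 s, in which the tool goes at most 50 mm and 8.59 degrees, less where a joint would pass 70% of its speed; a pose out of reach is approached as far as the arm can. A call with a number of a shift or a turn outside -1 to 1 is refused whole. A call with a gripper value outside its range is refused whole. "hand" is the closure, from -1 (fully open) to 1 (shut), set as the call begins (left out, the last holds). The fingers move at their own pace and stop on an object; "force" is the grip in N (left out, the last holds). Time passes only in rows, so rows that repeat a pose let the fingers close. It gives the time, the measured TCP pose, the force, the opening and the grip force at its end, in the units of the state.
- ctrl.get_obs(): the state, without advancing time (a new reading comes with each control period).
- camera(name): name is "side" or "top"; returns (picture, depth): 384x512x3 uint8, blue, green, red; 384x512 float32, m along the optical axis (not along the pixel's ray), 0 where there is no reading.
- camera_info(name): a dict with "camera_matrix" (3x3 intrinsics, pixels), "dist_coeffs" ([k1, k2, p1, p2, k3] as OpenCV has them; the pictures are not rectified), "origin" and "attitude" of the camera in the world. Camera axes: x right, y down, z forward; pixel columns grow to the right and rows downward; lengths in m; the calibration is good to about 2 mm. A picture is of the moment at which its call begins. camera_info takes no time and is no camera call.
- ctrl.hand_in(): hands the job in; it is judged then, once.
Trained networks look in the newest picture that a camera, given by its name, has taken for a name from the list of things; names that differ only in an ending like _2 or _b are one class to them, and where a whole thing is asked for, a point or a joint stands for the part that bears it (a point fixed in the world has none). Each returns a list of dicts, best first, with "conf" (0 to 1); they miss things now and then, are a little off and sometimes report something else, mostly with a low value. They report only what shows in the picture. A call takes as long as a camera call.
- finder.boxes_of(camera, query): "location" ([column, row] in pixels, amid what is visible of it).
- finder.cut_out(camera, query): "mask" (384x512 bool, what is visible of it) and "location" ([column, row] in pixels, amid what is visible of it).
- finder.pinpoint(camera, query): "location" ([column, row] in pixels: a listed point, or the origin of a listed thing).
The state is a dict: "time_s": time; "qpos": joint angles; "joint_vel": joint speeds; "tau": joint torques, N m; "ee_pos": TCP position; "eef_rot": TCP orientation; "force": force on the tool from outside, world axes, zero at the start; "moment": the same for the moment, N m; "grip_width": finger opening in m; "grip_force": force on a finger pad.
Only numpy, scipy, OpenCV 4.12 (cv2) and the standard library are available. Lean on these libraries where they do the work, as an engineer would, in place of code of your own. Each camera call takes 0.05 s, during which the arm holds its last target. There are 200 camera calls.

## Working session

There is one attempt and no reset: what is moved stays moved. The work goes in short steps, Python scripts to look and compute and a tool call to move; the robot and the scene stay as the last step left them, time stands still between calls to the robot, and variables do not carry over. Pictures are saved under pics/ and viewed, at most 10 in all, crops included, and the job is handed in when it is done.

Besides the shell and the picture viewer there is one more tool, called after "Call:" as a command line: name --argument value ..., lists and objects as JSON in quotes. carry_out: Moves the arm, as the interface text tells. Its arguments: {"type":"object","properties":{"motion":{"type":"array","items":{"type":"array"}},"hand":{"type":"number"},"force":{"type":"number"}},"required":["motion"]}

```bash
mkdir -p pics; ls; cat > h.py <<'E'
import numpy as np, cv2
from station import ctrl, camera, camera_info, finder
from scipy.spatial.transform import Rotation as R
def ray(name,uv):
    i=camera_info(name);K=np.array(i["camera_matrix"],float);d=np.array(i["dist_coeffs"],float)
    p=cv2.undistortPoints(np.array([[uv]],float),K,d)[0,0]
    A=np.array(i["attitude"],float)
    A=A if A.shape==(3,3) else (R.from_euler('xyz',A).as_matrix() if A.size==3 else None)
    return np.array(i["origin"],float),A@np.array([p[0],p[1],1.])
def at_z(name,uv,z):
    o,r=ray(name,uv);return o+r*(z-o[2])/r[2]
E
python3 - <<'E'
from h import *
for n in("top","side"):
    im,d=camera(n);cv2.imwrite(f"pics/{n}0.png",im);np.save(f"{n}d.npy",d)
    print(camera_info(n))
    for q,z in(("purge_top",.092),("cap_grip",.103),("cap",.09),("station",0),("dropper",0),("dish",0),("tape",0)):
        for r in finder.pinpoint(n,q)[:2]: print(n,q,np.round(r["location"],1),round(r["conf"],2),np.round(at_z(n,r["location"],z),4))
print(ctrl.get_obs())
E
```

```text
pics
{'camera_matrix': array([[435.71731227,   0.        , 264.79393548],
       [  0.        , 435.71731227, 196.69576879],
       [  0.        ,   0.        ,   1.        ]]), 'dist_coeffs': array([-0.00774102,  0.        ,  0.        ,  0.        ,  0.        ]), 'origin': array([ 0.35479036, -0.06340801,  0.97350858]), 'attitude': array([-2.95019684,  0.01014898, -1.58623137])}
top purge_top [336.3 174.9] 0.42 [ 0.5693 -0.2064  0.092 ]
top cap_grip [386.7 199.4] 0.9 [ 0.5137 -0.3043  0.103 ]
top cap [385.1 200.8] 0.94 [ 0.5132 -0.3044  0.09  ]
top station [351.6 196.8] 0.89 [ 0.5399 -0.2536  0.    ]
top station [383.3 202.1] 0.49 [ 0.5264 -0.3247  0.    ]
top dropper [358.8 150.6] 0.73 [ 0.6487 -0.2761  0.    ]
top dish [186.4 239. ] 0.65 [0.4502 0.1205 0.    ]
top tape [215.5 199.9] 0.8 [0.5381 0.0558 0.    ]
{'camera_matrix': array([[461.42396278,   0.        , 249.92972039],
       [  0.        , 461.42396278, 200.08804756],
       [  0.        ,   0.        ,   1.        ]]), 'dist_coeffs': array([0.03448271, 0.        , 0.        , 0.        , 0.        ]), 'origin': array([
[... 483 characters left out ...]
0.    ]
{'time_s': 0.8, 'qpos': array([-1.23359275e+00,  2.99831257e-01,  1.52103106e+00, -3.09230067e-05,
        1.32070799e+00, -6.66059754e-02]), 'joint_vel': array([-1.24781397e-03, -1.39674664e-03, -1.11681345e-03,  4.24550161e-04,
       -5.60821310e-05, -7.23619681e-04]), 'tau': array([-2.47492455e-03, -5.31637788e+01, -3.52901208e+01,  7.07662152e-02,
        2.12461373e-02, -3.68202450e-05]), 'ee_pos': array([ 0.21608662, -0.50574714,  0.18327015]), 'eef_rot': array([3.14157234e+00, 3.13824536e-05, 4.03817207e-01]), 'force': array([ 1.53295209, -0.42446776, -0.4619326 ]), 'moment': array([-0.02341416,  0.07365544,  0.01234954]), 'grip_force': 0.0, 'grip_width': 0.09384706494342235}
```

```bash
python3 - <<'E'
import cv2
a=cv2.imread("pics/top0.png")[110:280,280:470]
cv2.imwrite("pics/top0c.png",cv2.resize(a,None,fx=3.5,fy=3.5,interpolation=cv2.INTER_CUBIC)[:, :])
E
```

```text
(no output)
```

View pics/top0.png

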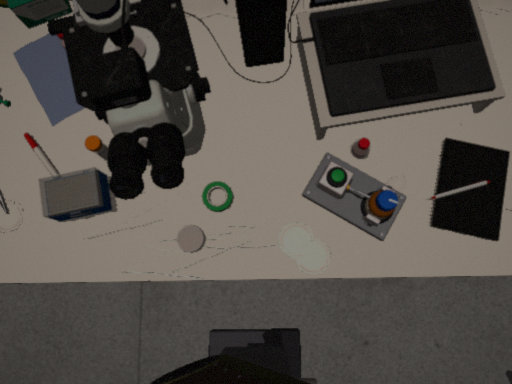

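View pics/top0c.png

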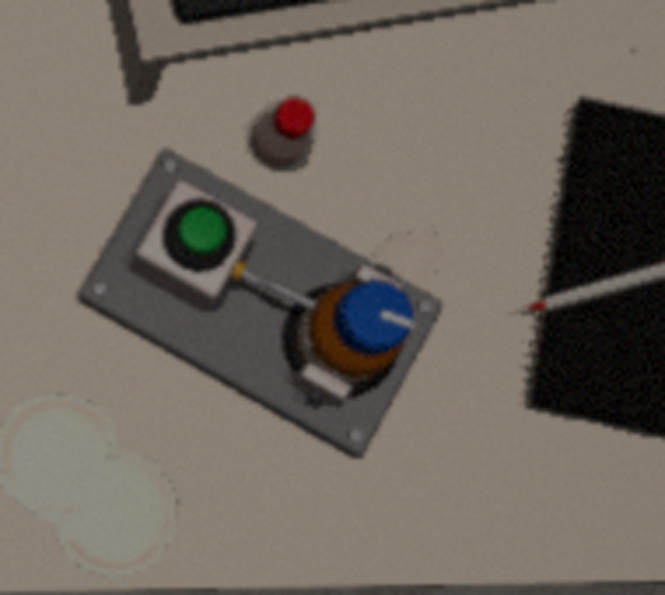

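View pics/side0.png

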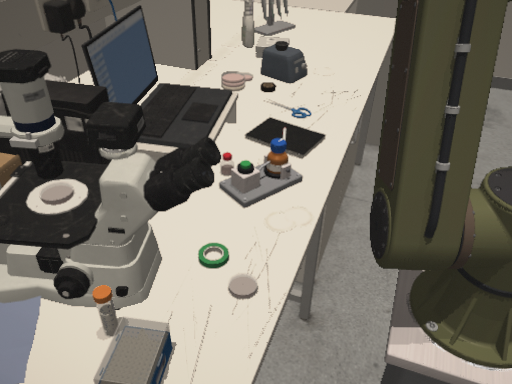

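The top view shows the cap at about (387,200) with its stripe pointing right. The button is at about (338,176) and the dropper at (362,146). Next I'll refine these by colour.

```bash
python3 - <<'E'
from h import *
def seg(im,lo,hi,box):
    h=cv2.cvtColor(im,cv2.COLOR_BGR2HSV);m=cv2.inRange(h,lo,hi);k=np.zeros_like(m);x0,y0,x1,y1=box;k[y0:y1,x0:x1]=m[y0:y1,x0:x1]
    c=max(cv2.findContours(k,cv2.RETR_EXTERNAL,cv2.CHAIN_APPROX_NONE)[0],key=cv2.contourArea);return c
for n,bb,gb in(("top",(365,180,410,220),(320,160,350,190)),("side",(265,130,295,165),(232,155,260,180))):
    im=cv2.imread(f"pics/{n}0.png")
    for nm,lo,hi,b,z in(("cap",(100,120,40),(130,255,255),bb,.117),("btn",(45,100,30),(85,255,255),gb,.092)):
        c=seg(im,lo,hi,b);e=cv2.minEnclosingCircle(c);M=cv2.moments(c)
        print(n,nm,e,M['m00'],np.round(at_z(n,e[0],z),4),np.round(at_z(n,(M['m10']/M['m00'],M['m01']/M['m00']),z),4))
im=cv2.imread("pics/top0.png")
g=im.min(2).astype(float);s=g[185:215,372:405].copy()
np.set_printoptions(linewidth=220);print(s[4:24,3:30].astype(int))
d=np.load("topd.npy");print(d[196:205,380:392].min(),.9735)
for uv in((387,200),(338,176)):
    o,r=ray("top",uv);print(o+r*np.median(d[uv[1]-3:uv[1]+4,uv[0]-3:uv[0]+4]))
d=np.load("sided.npy")
for uv in((278,142),(245,164)):
    o,r=ray("side",uv);print(o+r*np.median(d[uv[1]-1:uv[1]+2,uv[0]-1:uv[0]+2]))
E
```

```text
top cap ((386.7317199707031, 199.68292236328125), 10.405378341674805) 260.0 [ 0.5106 -0.3005  0.117 ] [ 0.5103 -0.2994  0.117 ]
top btn ((337.5, 175.35714721679688), 7.016842365264893) 137.0 [ 0.5682 -0.2088  0.092 ] [ 0.5683 -0.2088  0.092 ]
side cap ((278.0, 144.3333282470703), 8.3334321975708) 162.5 [ 0.511  -0.2857  0.117 ] [ 0.51   -0.2808  0.117 ]
side btn ((245.0, 164.5), 5.2202534675598145) 59.0 [ 0.5703 -0.1996  0.092 ] [ 0.5701 -0.1996  0.092 ]
[[ 73  69  61  54  48  43  44  66  98 115 112  98 103 102 104  97  83  79  76  90 106 114 114 113 114 113 113]
 [ 64  52  50  38  31  25  17  35  54  71  61  45  55  60  68  76  85  92  82  80  89  93 106 112 111 114 112]
 [ 34  29  20  19  19  14  28  26  20  14  17  18  18  22  28  31  51  71  96  92  80  75  84  96 107 114 115]
 [ 17  12   4  14  24  32  20   9  12  15  14  13  15   4  15   7  16  33  62  75  71  75  76  79  84  98 110]
 [  8   6  10  29  32  13   7   5  11  18  18  11  12  10   9  10   5  14  20  35  52  70  76  74  76  80  85]
 [  5   6  22  29  10  13   8   8  13  15  10  15   6  14   5  14   6  13   6  13  27 
[... 1048 characters left out ...]
1  15  22  16  11  10  12   8  16  11  15  20   8  13  19  16  34  72  79  76  78  74]
 [  7  21  12   4   2   2  10  16  15  15  16  18  15  18  14  13  15  13  10  16  13  42  70  76  75  76  69]
 [  6  10  18   5   0   2  10   6   4  19  17  15  15  18  17  20  19  13   6  10  26  63  70  78  76  71  67]
 [  6  10  23  18   0   0   3  11   7   2   9  17  13  18  11   9  14  10   3  22  54  71  75  76  75  71  85]
 [  7   9  13  14  15   6   1   0   0  10   7  14   8   3   2  10  14  15  29  32  53  71  77  78  70  69 101]]
0.8632755 0.9735
[ 0.509799   -0.30075338  0.11767461]
[ 0.56661325 -0.20963082  0.09300652]
[ 0.51511951 -0.29851588  0.11617333]
[ 0.57089105 -0.20105906  0.092495  ]
```

Call:
carry_out --motion '[[[1,-0.34,0],-0.2],[[1,-0.34,0],-0.2],[[1,-0.34,0],-0.2],[[1,-0.34,0],-0.2],[[1,-0.34,0],-0.2],[[1,-0.34,0],-0.2],[[1,-0.34,0],-0.2],[[1,-0.34,0],-0.2],[[1,-0.34,0],-0.2],[[1,-0.34,0],-0.2]]' --hand 1 --force 30

```text
time_s: 1.8
ee_pos: [0.3733, -0.3646, 0.1833]
eef_rot: [3.142, 0.0, 1.661]
force: [0.4, 0.1, 0.3]
grip_width: 0.0176
grip_force: 0.0
```

```bash
cat >> h.py <<'E'
def to(p,yaw):
    o=ctrl.get_obs();A=R.from_euler('xyz',o["eef_rot"]);y0=o["eef_rot"][2]
    t=-((yaw-y0+np.pi)%(2*np.pi)-np.pi)
    print("shift",np.round(A.inv().apply(np.array(p)-o["ee_pos"])/.2,4),"turn",round(t/2/np.pi,4))
def st():
    o=ctrl.get_obs();print(o["time_s"],"q",np.round(o["qpos"],3),"p",np.round(o["ee_pos"],4),np.round(o["eef_rot"],3),"F",np.round(o["force"],2),"M",np.round(o["moment"],3),"w",round(o["grip_width"],4),round(o["grip_force"],1))
E
python3 - <<'E'
from h import *
st();to((.568,-.207,.13),2.94)
# plate corners from top view (crop/3.5 + offset), z=.02
c=[at_z("top",(280+x/3.5,110+y/3.5),.02)[:2] for x,y in((80,297),(360,457),(440,303),(165,150))]
print(np.round(c,4),np.mean(c,0));
for a,b in((1,0),(2,3)): v=c[b]-c[a];print(np.degrees(np.arctan2(v[1],v[0])),np.hypot(*v))
a=at_z("top",(389.5,199.4),.117);b=at_z("top",(397,202.4),.117);v=b-a;print("stripe",np.degrees(np.arctan2(v[1],v[0])),a,b)
E
```

```text
1.8 q [-0.844  0.237  1.6    0.     1.304 -0.934] p [ 0.3733 -0.3646  0.1833] [3.142 0.    1.661] F [0.43 0.11 0.26] M [-0.054 -0.098  0.   ] w 0.0176 0.0
shift [0.697  1.0406 0.2663] turn -0.2035
[[ 0.5424 -0.1415]
 [ 0.4377 -0.3127]
 [ 0.5345 -0.3699]
 [ 0.6386 -0.1997]] [ 0.53830111 -0.25594199]
58.551235166778014 0.20064231706587146
58.5533206765633 0.19951603137869478
stripe -113.60597040893886 [ 0.51105118 -0.30600371  0.117     ] [ 0.50471709 -0.32049776  0.117     ]
```

Call:
carry_out --motion '[[[0.69,0.95,0],-0.2],[[0.69,0.95,0],-0.2],[[0.69,0.95,0],-0.2],[[0.69,0.95,0],-0.2],[[0.69,0.95,0],-0.2],[[0.69,0.95,0],-0.2],[[0.69,0.95,0.1],-0.2],[[0.69,0.95,0.2],-0.2],[[0.69,0.95,0.2],-0.2],[[0.69,0.95,0.2],-0.2],[[0.69,0.95,0.2],-0.2]]'

```text
time_s: 2.9
ee_pos: [0.5503, -0.2103, 0.1436]
eef_rot: [-3.141, 0.001, 2.914]
force: [0.9, 0.1, 0.4]
grip_width: 0.0002
grip_force: 0.0
```

```bash
python3 - <<'E'
from h import *
st();to((.5675,-.2085,.11),2.94)
im,d=camera("side");cv2.imwrite("pics/s1.png",cv2.resize(im[80:230,180:350],None,fx=3.5,fy=3.5))
E
```

```text
2.9 q [-0.427  0.419  1.453  0.     1.268 -1.77 ] p [ 0.5503 -0.2103  0.1436] [-3.141e+00  1.000e-03  2.914e+00] F [0.9  0.13 0.41] M [ 0.007 -0.157 -0.033] w 0.0002 0.0
shift [-0.0814  0.0281  0.1682] turn -0.0042
```

View pics/s1.png

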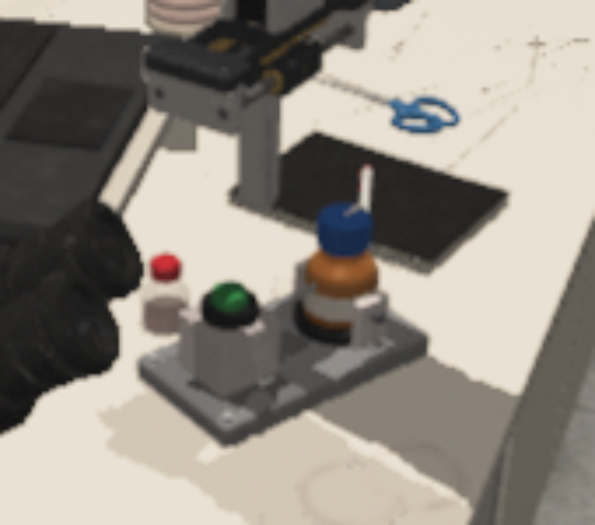

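Call:
carry_out --motion '[[[-0.08,0.03,0.08],0],[[-0.08,0.03,0.15],0],[[-0.08,0.03,0.17],0],[[-0.08,0.03,0.22],0],[[-0.08,0.03,0.25],0],[[-0.08,0.03,0.25],0]]'

```text
time_s: 3.55
ee_pos: [0.5666, -0.2079, 0.0925]
eef_rot: [3.141, -0.001, 2.917]
force: [-1.4, 0.2, 0.1]
grip_width: 0.0002
grip_force: 0.0
```

```bash
python3 - <<'E'
from h import *
st();to((.5675,-.2085,.086),2.914)
E
```

```text
3.55 q [-0.412  0.502  1.458  0.     1.183 -1.758] p [ 0.5666 -0.2079  0.0925] [ 3.141e+00 -1.000e-03  2.917e+00] F [-1.35  0.18  0.1 ] M [ 0.014 -0.188  0.04 ] w 0.0002 0.0
shift [-0.0052 -0.002   0.0325] turn 0.0004
```

Call:
carry_out --motion '[[[-0.005,0,0.01],0],[[-0.005,0,0.02],0],[[-0.005,0,0.028],0],[[-0.005,0,0.033],0],[[-0.005,0,0.035],0],[[-0.005,0,0.035],0],[[-0.005,0,0.035],0]]'

```text
time_s: 4.25
ee_pos: [0.5681, -0.2081, 0.0863]
eef_rot: [3.142, 0.0, 2.917]
force: [-0.5, -0.6, 0.2]
grip_width: 0.0008
grip_force: 0.0
```

Call:
carry_out --motion '[[[0,0,0.005],0],[[0,0,0.01],0],[[0,0,0.01],0],[[0,0,0.01],0]]'

```text
time_s: 4.65
ee_pos: [0.5681, -0.2081, 0.0842]
eef_rot: [3.142, -0.0, 2.917]
force: [-0.4, -0.1, -0.2]
grip_width: 0.0006
grip_force: 0.0
```

```bash
python3 - <<'E'
from h import *
st()
im,d=camera("side");cv2.imwrite("pics/s2.png",cv2.resize(im[110:210,205:305],None,fx=6,fy=6))
st()
E
```

```text
4.65 q [-0.412  0.514  1.461  0.     1.167 -1.758] p [ 0.5681 -0.2081  0.0842] [ 3.142 -0.     2.917] F [-0.4  -0.09 -0.19] M [-0.009 -0.154  0.014] w 0.0006 0.0
4.7 q [-0.412  0.514  1.461 -0.     1.167 -1.758] p [ 0.5681 -0.2081  0.0843] [-3.142  0.     2.917] F [-0.5  -0.7   0.47] M [ 0.06  -0.13   0.035] w 0.0006 0.0
```

View pics/s2.png

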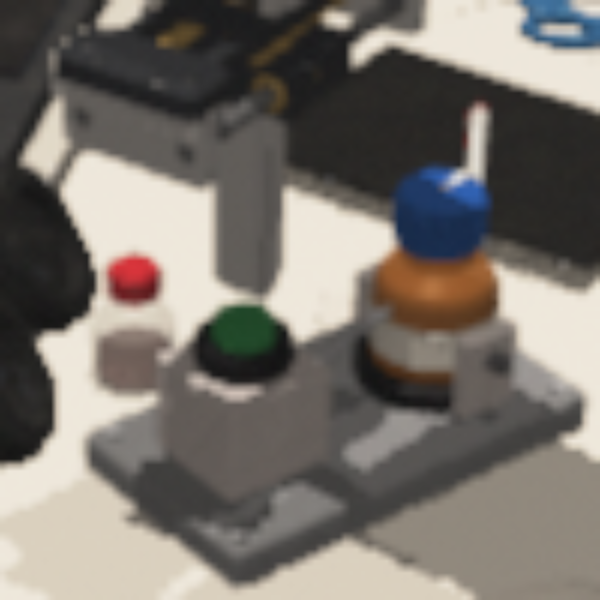

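```bash
cat >> h.py <<'E'
def proj(name,p):
    i=camera_info(name);A=R.from_euler('xyz',i["attitude"]).as_matrix()
    return cv2.projectPoints(np.array([p],float),cv2.Rodrigues(A.T)[0],-A.T@np.array(i["origin"]),np.array(i["camera_matrix"]),np.array(i["dist_coeffs"]))[0][0,0]
E
python3 - <<'E'
from h import *
o=ctrl.get_obs();p=o["ee_pos"]
print("TCP side",proj("side",p),"btn side",proj("side",(.567,-.2085,.092)),"top",proj("top",p),proj("top",(.567,-.2085,.092)))
print("cap",proj("side",(.51,-.303,.103)),proj("top",(.51,-.303,.117)))
im,d=camera("side")
for v in range(150,170,1): 
    o_,r=ray("side",(246,v));q=o_+r*d[v,246];print(v,im[v,246],np.round(q,4))
im,d=camera("top");cv2.imwrite("pics/t2.png",cv2.resize(im[130:240,290:430],None,fx=5,fy=5))
E
```

```text
TCP side [246.97851859 165.50728387] btn side [247.45975107 162.99331436] top [336.60949905 176.30967335] [337.37138479 175.94309252]
cap [280.09146704 145.86644173] [388.03025834 199.94354618]
150 [88 92 95] [ 0.5649 -0.1915  0.1409]
151 [88 92 96] [ 0.5644 -0.1903  0.1388]
152 [89 94 97] [ 0.5664 -0.1955  0.1325]
153 [89 93 97] [ 0.5644 -0.1903  0.133 ]
154 [88 92 96] [ 0.5666 -0.1962  0.1262]
155 [88 92 96] [ 0.5642 -0.1898  0.1276]
156 [88 92 96] [ 0.566  -0.1948  0.1213]
157 [87 91 95] [ 0.5658 -0.1944  0.1186]
158 [121 130 137] [ 0.5649 -0.1919  0.1174]
159 [164 181 187] [ 0.567  -0.1977  0.1105]
160 [141 162 161] [ 0.6266 -0.3557 -0.0007]
161 [40 71 32] [ 0.5739 -0.216   0.0919]
162 [40 70 32] [ 0.5735 -0.215   0.0896]
163 [41 70 33] [ 0.5699 -0.2057  0.0929]
164 [40 70 32] [ 0.5689 -0.2031  0.0917]
165 [40 72 33] [ 0.5672 -0.1987  0.0918]
166 [41 73 34] [ 0.5669 -0.198   0.0892]
167 [40 72 33] [ 0.5656 -0.1945  0.0887]
168 [38 64 33] [ 0.5665 -0.1969  0.084 ]
169 [29 40 27] [ 0.5652 -0.1935  0.0833]
```

View pics/t2.png

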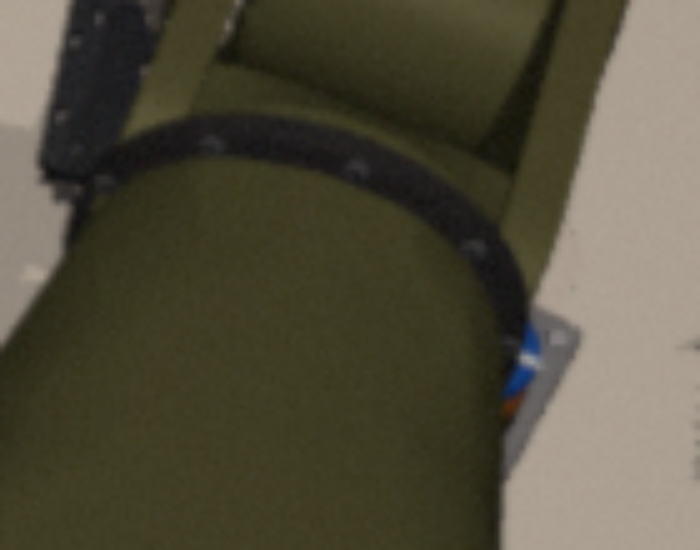

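The top view is blocked by the arm. In the side view the closed fingertips end at z≈0.111, although the reported TCP is 0.084, so they are still about 19 mm above the button. I'll descend and watch the force.

Call:
carry_out --motion '[[[0,0,0.03],0],[[0,0,0.06],0],[[0,0,0.07],0],[[0,0,0.07],0]]'

```text
time_s: 5.2
ee_pos: [0.5678, -0.208, 0.0697]
eef_rot: [3.141, -0.001, 2.917]
force: [-2.0, 0.3, 2.2]
grip_width: 0.0003
grip_force: 0.8
```

```bash
python3 - <<'E'
from h import *
st()
im,d=camera("side")
for v in range(155,172): 
    o_,r=ray("side",(246,v));q=o_+r*d[v,246];print(v,im[v,246],np.round(q,4))
E
```

```text
5.2 q [-0.412  0.531  1.472  0.     1.14  -1.758] p [ 0.5678 -0.208   0.0697] [ 3.141e+00 -1.000e-03  2.917e+00] F [-1.97  0.26  2.17] M [ 0.12   0.068 -0.031] w 0.0003 0.8
155 [89 92 96] [ 0.5653 -0.1929  0.1255]
156 [89 92 96] [ 0.5652 -0.1926  0.1227]
157 [88 92 96] [ 0.5645 -0.1908  0.121 ]
158 [88 92 95] [ 0.5665 -0.1961  0.1145]
159 [88 92 96] [ 0.565  -0.1923  0.1142]
160 [88 93 96] [ 0.5641 -0.19    0.1128]
161 [88 93 96] [ 0.5656 -0.194   0.1071]
162 [88 92 96] [ 0.5656 -0.194   0.1041]
163 [78 86 84] [ 0.5657 -0.1945  0.1007]
164 [55 75 53] [ 0.5678 -0.2001  0.0938]
165 [41 72 33] [ 0.5663 -0.1963  0.0935]
166 [43 74 35] [ 0.5661 -0.1957  0.0909]
167 [41 72 33] [ 0.5664 -0.1967  0.0871]
168 [37 62 29] [ 0.5655 -0.1944  0.0857]
169 [29 39 26] [ 0.5661 -0.1959  0.0816]
170 [22 22 23] [ 0.5649 -0.1928  0.0808]
171 [21 22 22] [ 0.5638 -0.1899  0.0798]
```

Call:
carry_out --motion '[[[0,0,0.01],0],[[0,0,0.02],0],[[0,0,0.025],0],[[0,0,0.025],0]]'

```text
time_s: 5.65
ee_pos: [0.5682, -0.2082, 0.0654]
eef_rot: [-3.142, 0.0, 2.917]
force: [-0.8, 1.0, 4.1]
grip_width: 0.0007
grip_force: 2.0
```

Call:
carry_out --motion '[[[0,0,0.005],0],[[0,0,0.01],0],[[0,0,0.01],0],[[0,0,0.01],0]]'

```text
time_s: 6.05
ee_pos: [0.5683, -0.2082, 0.064]
eef_rot: [-3.141, 0.001, 2.917]
force: [-3.1, 0.7, 10.1]
grip_width: 0.0003
grip_force: 5.1
```

Call:
carry_out --motion '[[[0,0,0.003],0],[[0,0,0.004],0],[[0,0,0.004],0],[[0,0,0.004],0]]'

```text
time_s: 6.45
ee_pos: [0.5683, -0.2082, 0.0639]
eef_rot: [-3.141, 0.001, 2.917]
force: [-6.3, 2.2, 16.8]
grip_width: 0.0005
grip_force: 8.2
```

```bash
python3 - <<'E'
from h import *
st()
im,d=camera("side")
for u in(239,243,246):
  print([ (v,tuple(im[v,u])) for v in range(162,172)])
E
```

```text
6.45 q [-0.412  0.537  1.477 -0.     1.126 -1.758] p [ 0.5683 -0.2082  0.0639] [-3.141e+00  1.000e-03  2.917e+00] F [-6.29  2.2  16.83] M [0.563 1.138 0.036] w 0.0005 8.2
[(162, (np.uint8(205), np.uint8(220), np.uint8(228))), (163, (np.uint8(140), np.uint8(153), np.uint8(162))), (164, (np.uint8(23), np.uint8(23), np.uint8(22))), (165, (np.uint8(23), np.uint8(24), np.uint8(22))), (166, (np.uint8(24), np.uint8(25), np.uint8(22))), (167, (np.uint8(23), np.uint8(23), np.uint8(23))), (168, (np.uint8(29), np.uint8(29), np.uint8(29))), (169, (np.uint8(29), np.uint8(28), np.uint8(28))), (170, (np.uint8(23), np.uint8(23), np.uint8(22))), (171, (np.uint8(28), np.uint8(29), np.uint8(31)))]
[(162, (np.uint8(89), np.uint8(93), np.uint8(97))), (163, (np.uint8(87), np.uint8(91), np.uint8(94))), (164, (np.uint8(72), np.uint8(82), np.uint8(76))), (165, (np.uint8(43), np.uint8(72), np.uint8(37))), (166, (np.uint8(41), np.uint8(71), np.uint8(33))), (167, (np.uint8(41), np.uint8(72), np.uint8(33))), (168, (np.uint8(35), np.uint8(60), np.uint8(29))), (169, (np.uint8(25), np.uint8(29), np.uint8(23))), (170, (np.uint8(27), np.uint8(27), np.uint8(28))), (171, (np.uint8(25), np.uint8(24), np.uint8(25)))]
[(162, (np.uint8(87), np.uint8(91), np.uint8(95))), (163, (np.uint8(87), np.uint8(91), np.uint8(95))), (164, (np.uint8(88), np.uint8(91), np.uint8(95))), (165, (np.uint8(77), np.uint8(85), np.uint8(82))), (166, (np.uint8(55), np.uint8(76), np.uint8(53))), (167, (np.uint8(41), np.uint8(73), np.uint8(34))), (168, (np.uint8(38), np.uint8(63), np.uint8(30))), (169, (np.uint8(27), np.uint8(38), np.uint8(24))), (170, (np.uint8(20), np.uint8(20), np.uint8(20))), (171, (np.uint8(20), np.uint8(19), np.uint8(21)))]
```

Call:
carry_out --motion '[[[0,0,-0.05],0],[[0,0,-0.2],0],[[0,0,-0.4],0],[[0,0,-0.4],0]]'

```text
time_s: 6.9
ee_pos: [0.57, -0.2089, 0.1477]
eef_rot: [-3.14, 0.008, 2.917]
force: [1.2, -0.3, 0.2]
grip_width: 0.0006
grip_force: 0.0
```

Call:
carry_out --motion '[[[0.18,-0.53,0],0],[[0.18,-0.53,0],0],[[0.18,-0.53,0],0],[[0.18,-0.53,0],0],[[0.18,-0.53,0],0],[[0.18,-0.53,0],0],[[0.18,-0.53,0],0],[[0.18,-0.53,0],0],[[0.18,-0.53,0],0],[[0.18,-0.53,0],0]]' --hand -1

```text
time_s: 7.9
ee_pos: [0.5095, -0.3032, 0.1424]
eef_rot: [3.142, 0.0, 2.917]
force: [0.6, -0.2, -0.8]
grip_width: 0.0769
grip_force: 0.0
```

```bash
python3 - <<'E'
from h import *
st();to((.51,-.303,.12),2.917)
im,d=camera("side");cv2.imwrite("pics/s3.png",cv2.resize(im[70:210,200:350],None,fx=4,fy=4))
np.save("d3.npy",d);print(proj("side",ctrl.get_obs()["ee_pos"]))
for r in finder.pinpoint("side","purge_top")[:1]:print(r)
E
```

```text
7.9 q [-0.599  0.429  1.442  0.     1.27  -1.945] p [ 0.5095 -0.3032  0.1424] [3.142 0.    2.917] F [ 0.62 -0.17 -0.83] M [ 0.024 -0.155 -0.022] w 0.0769 0.0
shift [-0.002   0.0016  0.1122] turn 0.0001
[281.15202068 132.78595598]
{'location': [246.1, 159.9], 'conf': 0.37}
```

View pics/s3.png

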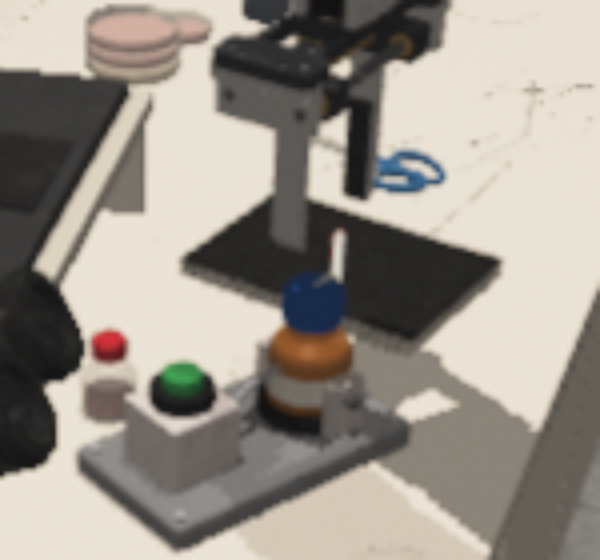

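```bash
python3 - <<'E'
from h import *
for z in(.142,.164): print(at_z("side",(281,124.5),z))
d=np.load("d3.npy")
for u,v in((272,128),(272,124),(288,115),(289,112)):
    o,r=ray("side",(u,v));print(o+r*d[v,u])
E
```

```text
[ 0.52366902 -0.34704301  0.142     ]
[ 0.51244001 -0.30753165  0.164     ]
[ 0.51963827 -0.25319032  0.17994208]
[ 0.52039977 -0.25402367  0.19050582]
[ 0.50469413 -0.34161639  0.17644641]
[ 0.50228776 -0.34050724  0.18607216]
```

Call:
carry_out --motion '[[[0,0,0.05],0],[[0,0,0.1],0],[[0,0,0.15],0],[[0,0,0.2],0],[[0,0,0.25],0],[[0,0,0.28],0],[[0,0,0.28],0]]'

```text
time_s: 8.7
ee_pos: [0.509, -0.3032, 0.0854]
eef_rot: [3.141, -0.001, 2.917]
force: [0.6, 0.2, -0.1]
grip_width: 0.0941
grip_force: 0.0
```

```bash
python3 - <<'E'
from h import *
st()
im,d=camera("side");cv2.imwrite("pics/s4.png",cv2.resize(im[90:190,230:330],None,fx=6,fy=6))
E
```

```text
8.7 q [-0.599  0.488  1.498 -0.     1.158 -1.945] p [ 0.509  -0.3032  0.0854] [ 3.141e+00 -1.000e-03  2.917e+00] F [ 0.58  0.22 -0.11] M [ 0.01  -0.108 -0.047] w 0.0941 0.0
```

View pics/s4.png

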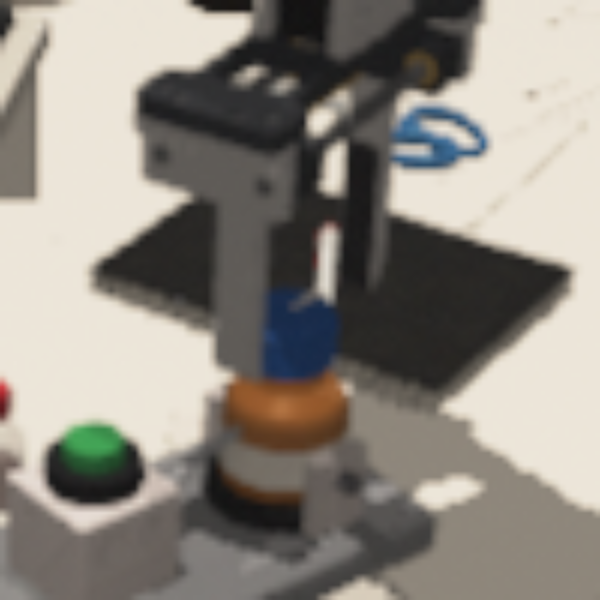

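Call:
carry_out --motion '[[[0.003,0,0.04],0],[[0.003,0,0.08],0],[[0.003,0,0.105],0],[[0.003,0,0.105],0]]'

```text
time_s: 9.15
ee_pos: [0.5084, -0.3031, 0.0644]
eef_rot: [3.141, -0.001, 2.917]
force: [0.2, -0.3, 0.4]
grip_width: 0.094
grip_force: 0.0
```

Call:
carry_out --motion '[[[0,0,0],0],[[0,0,0],0],[[0,0,0],0],[[0,0,0],0],[[0,0,0],0],[[0,0,0],0],[[0,0,0],0],[[0,0,0],0]]' --hand 1 --force 8

```text
time_s: 9.95
ee_pos: [0.5091, -0.3023, 0.0654]
eef_rot: [3.14, -0.0, 2.917]
force: [1.1, 7.2, 1.9]
grip_width: 0.0394
grip_force: 8.0
```

```bash
python3 - <<'E'
from h import *
st()
im,d=camera("side");cv2.imwrite("pics/s5.png",cv2.resize(im[100:180,240:320],None,fx=7,fy=7))
E
```

```text
9.95 q [-0.598  0.51   1.515  0.002  1.117 -1.946] p [ 0.5091 -0.3023  0.0654] [ 3.14  -0.     2.917] F [1.12 7.21 1.88] M [ 1.456 -0.387  0.088] w 0.0394 8.0
```

View pics/s5.png

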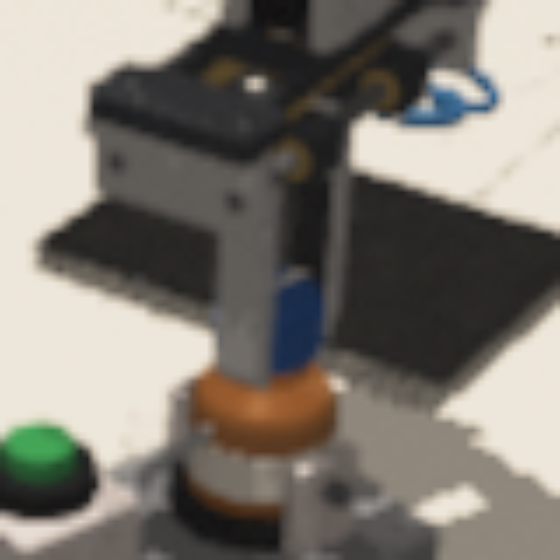

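Call:
carry_out --motion '[[[0,0.006,0],0],[[0,0.006,0],0],[[0,0.006,0],0]]' --force 15

```text
time_s: 10.3
ee_pos: [0.5091, -0.3022, 0.0655]
eef_rot: [-3.142, 0.0, 2.917]
force: [0.4, 0.7, 1.7]
grip_width: 0.0395
grip_force: 15.0
```

Call:
carry_out --motion '[[[0,0,0.001],0.022],[[0,0,0.001],0.044],[[0,0,0.002],0.066],[[0,0,0.003],0.088],[[0,0,0.003],0.11],[[0,0,0.004],0.132],[[0,0,0.005],0.154],[[0,0,0.005],0.176],[[0,0,0.006],0.198],[[0,0,0.006],0.22],[[0,0,0.007],0.24],[[0,0,0.008],0.25]]'

```text
time_s: 11.5
ee_pos: [0.513, -0.3017, 0.0644]
eef_rot: [3.133, -0.001, 1.342]
force: [28.8, 0.9, -10.1]
grip_width: 0.0393
grip_force: 15.0
```

```bash
python3 -c "
from h import *
st()"
```

```text
11.5 q [-0.595  0.512  1.515  0.004  1.107 -0.368] p [ 0.513  -0.3017  0.0644] [ 3.133e+00 -1.000e-03  1.342e+00] F [ 28.76   0.89 -10.07] M [ 0.14  -5.133  0.139] w 0.0393 15.0
```

Call:
carry_out --motion '[[[0.004,0.012,0],0],[[0.005,0.02,0],0],[[0.005,0.02,0],0]]'

```text
time_s: 11.8
ee_pos: [0.5133, -0.3017, 0.064]
eef_rot: [-3.141, -0.001, 1.346]
force: [0.4, 3.9, 3.2]
grip_width: 0.0398
grip_force: 15.0
```

```bash
python3 -c "
from h import *
st()"
```

```text
11.8 q [-5.930e-01  5.180e-01  1.506e+00  1.000e-03  1.118e+00 -3.690e-01] p [ 0.5133 -0.3017  0.064 ] [-3.141e+00 -1.000e-03  1.346e+00] F [0.44 3.91 3.18] M [ 0.831  0.073 -0.042] w 0.0398 15.0
```

Call:
carry_out --motion '[[[0.002,0,0.001],0.02],[[0.002,0,0.002],0.04],[[0.002,0,0.002],0.06],[[0.002,0,0.003],0.08],[[0.002,0,0.003],0.1],[[0.002,0,0.004],0.12],[[0.002,0,0.004],0.14],[[0.002,0,0.005],0.16],[[0.002,0,0.006],0.18],[[0.002,0,0.006],0.19],[[0.002,0,0.006],0.2],[[0.002,0,0.006],0.2]]'

```text
time_s: 13.0
ee_pos: [0.5143, -0.3028, 0.063]
eef_rot: [3.139, -0.003, 0.087]
force: [9.0, -5.3, -4.5]
grip_width: 0.04
grip_force: 15.0
```

```bash
python3 -c "
from h import *
st()
for r in finder.pinpoint('side','cap_grip')[:0]:pass
"
```

```text
13.0 q [-0.593  0.52   1.507  0.     1.111  0.89 ] p [ 0.5143 -0.3028  0.063 ] [ 3.139e+00 -3.000e-03  8.700e-02] F [ 8.98 -5.31 -4.48] M [-0.793 -1.645 -0.041] w 0.04 15.0
```

Call:
carry_out --motion '[[[0.006,0.004,0],0],[[0.006,0.004,0.0],0.01],[[0.006,0.004,0.001],0.02],[[0.006,0.004,0.001],0.03],[[0.006,0.004,0.001],0.03]]'

```text
time_s: 13.55
ee_pos: [0.5145, -0.3031, 0.0627]
eef_rot: [3.141, -0.001, -0.1]
force: [0.2, -4.4, 0.6]
grip_width: 0.0392
grip_force: 15.0
```

```bash
python3 -c "
from h import *
st()
"
```

```text
13.55 q [-5.930e-01  5.220e-01  1.503e+00 -1.000e-03  1.115e+00  1.078e+00] p [ 0.5145 -0.3031  0.0627] [ 3.141e+00 -1.000e-03 -1.000e-01] F [ 0.23 -4.45  0.62] M [-0.525 -0.011 -0.098] w 0.0392 15.0
```

Call:
carry_out --motion '[[[0,0.002,0],0.008],[[0,0.003,0.001],0.016],[[0,0.003,0.001],0.022],[[0,0.003,0.001],0.022],[[0,0.003,0.001],0.022]]'

```text
time_s: 14.05
ee_pos: [0.5145, -0.3033, 0.0624]
eef_rot: [3.141, -0.0, -0.235]
force: [-0.5, -2.6, 4.2]
grip_width: 0.0396
grip_force: 15.0
```

```bash
python3 -c "
from h import *
st()
"
```

```text
14.05 q [-0.594  0.523  1.503 -0.     1.115  1.212] p [ 0.5145 -0.3033  0.0624] [ 3.141 -0.    -0.235] F [-0.48 -2.6   4.19] M [-0.312  0.126 -0.025] w 0.0396 15.0
```

Total turned so far is about 181°, and there's no stop yet.

Call:
carry_out --motion '[[[0,0.001,0],0.008],[[0,0.001,0.001],0.016],[[0,0.001,0.001],0.024],[[0,0.001,0.001],0.028],[[0,0.001,0.001],0.028]]'

```text
time_s: 14.55
ee_pos: [0.5146, -0.3037, 0.0623]
eef_rot: [3.141, -0.001, -0.412]
force: [1.0, -5.4, 2.1]
grip_width: 0.0394
grip_force: 15.0
```

```bash
python3 -c "
from h import *
st()
"
```

```text
14.55 q [-5.940e-01  5.240e-01  1.502e+00 -1.000e-03  1.115e+00  1.389e+00] p [ 0.5146 -0.3037  0.0623] [ 3.141e+00 -1.000e-03 -4.120e-01] F [ 1.05 -5.37  2.07] M [-0.884 -0.118  0.473] w 0.0394 15.0
```

Call:
carry_out --motion '[[[0,0.002,0],0.005],[[0,0.002,0],0.008],[[0,0.002,0],0.008],[[0,0.002,0],0.008]]' --force 20

```text
time_s: 14.95
ee_pos: [0.5144, -0.3037, 0.0622]
eef_rot: [3.141, -0.001, -0.462]
force: [1.3, -4.6, 3.6]
grip_width: 0.0395
grip_force: 20.0
```

```bash
python3 -c "
from h import *
st()
"
```

```text
14.95 q [-0.595  0.524  1.502 -0.     1.115  1.438] p [ 0.5144 -0.3037  0.0622] [ 3.141e+00 -1.000e-03 -4.620e-01] F [ 1.34 -4.65  3.58] M [-0.799 -0.257  0.669] w 0.0395 20.0
```

Call:
carry_out --motion '[[[0,0,0],-0.003],[[0,0,0],-0.003],[[0,0,0],-0.003]]'

```text
time_s: 15.25
ee_pos: [0.5145, -0.3037, 0.0622]
eef_rot: [3.141, -0.001, -0.444]
force: [1.4, -4.5, 3.7]
grip_width: 0.0395
grip_force: 20.0
```

```bash
python3 -c "
from h import *
st();camera('side');st()
"
```

```text
15.25 q [-0.595  0.524  1.502 -0.     1.115  1.42 ] p [ 0.5145 -0.3037  0.0622] [ 3.141e+00 -1.000e-03 -4.440e-01] F [ 1.4  -4.5   3.72] M [-0.78  -0.363  0.452] w 0.0395 20.0
15.3 q [-0.595  0.524  1.502 -0.     1.115  1.421] p [ 0.5144 -0.3037  0.0622] [ 3.142e+00 -1.000e-03 -4.440e-01] F [ 2.33 -3.73  3.95] M [-0.828 -0.368  0.39 ] w 0.0395 20.0
```

Call:
carry_out --motion '[[[0,0,0],-0.023],[[-0.001,0,-0.001],-0.046],[[-0.002,-0.001,-0.002],-0.069],[[-0.003,-0.001,-0.003],-0.092],[[-0.004,-0.002,-0.003],-0.115],[[-0.005,-0.003,-0.004],-0.138],[[-0.006,-0.004,-0.005],-0.161],[[-0.007,-0.005,-0.006],-0.184],[[-0.007,-0.005,-0.006],-0.207],[[-0.007,-0.005,-0.007],-0.23],[[-0.007,-0.005,-0.007],-0.25],[[-0.007,-0.005,-0.007],-0.2558]]'

```text
time_s: 16.5
ee_pos: [0.5137, -0.3015, 0.0636]
eef_rot: [3.142, -0.001, 1.167]
force: [1.4, -0.1, 6.3]
grip_width: 0.0392
grip_force: 20.0
```

Call:
carry_out --motion '[[[0,0,0],0],[[0,0,0],0]]'

```text
time_s: 16.7
ee_pos: [0.5137, -0.3016, 0.0637]
eef_rot: [3.142, -0.001, 1.163]
force: [1.6, 0.5, 6.1]
grip_width: 0.0397
grip_force: 20.0
```

```bash
python3 -c "
from h import *
st()
im,d=camera('top');cv2.imwrite('pics/t6.png',cv2.resize(im[140:260,330:450],None,fx=2.4,fy=2.4,interpolation=2))
im2,d=camera('side')
a=cv2.resize(im2[100:180,240:320],None,fx=7,fy=7,interpolation=2);b=cv2.resize(im[160:240,345:425],None,fx=2.8,fy=2.8)
a[:224,-1:]=0;o=np.zeros((560,784,3),np.uint8);o[:,:560]=a;o[:224,560:]=b;cv2.imwrite('pics/c6.png',o)
"
```

```text
16.7 q [-5.930e-01  5.190e-01  1.506e+00  1.000e-03  1.117e+00 -1.850e-01] p [ 0.5137 -0.3016  0.0637] [ 3.142e+00 -1.000e-03  1.163e+00] F [1.59 0.5  6.13] M [-0.046 -0.447  0.095] w 0.0397 20.0
```

View pics/c6.png

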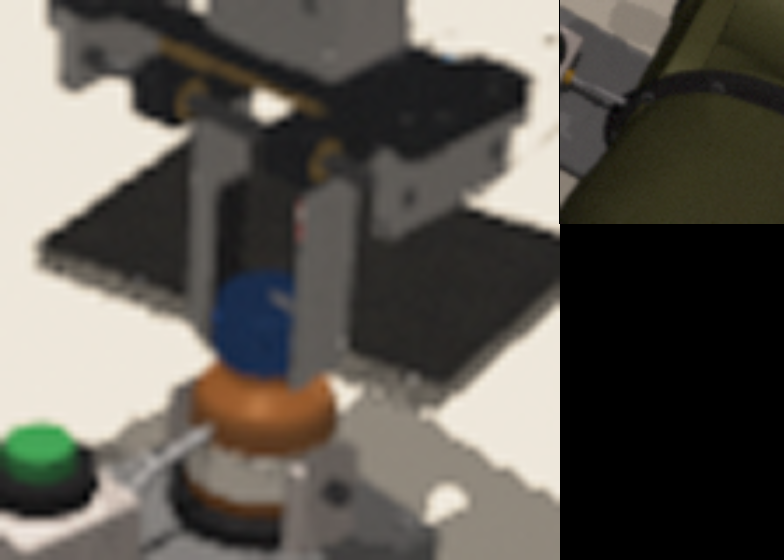

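```bash
python3 -c "
from h import *
c=np.array([.5137,-.3025,.1155]);a=proj('side',c);print((a-[240,100])*7)
for g in(128,138,148.5,158,168):
    t=np.radians(g);v=proj('side',c+.018*np.array([np.cos(t),np.sin(t),0]))-a;print(g,v*7,np.degrees(np.arctan2(v[1],v[0])))
"
```

```text
[272.70772019 291.27161284]
128 [16.64047709 23.56712461] 54.77452215765248
138 [24.20622374 22.00920687] 42.278287911694555
148.5 [31.33215483 19.65126079] 32.09558676817016
158 [36.8580318  16.94894585] 24.695054038856025
168 [41.55624395 13.60893731] 18.132709214917217
```

```bash
python3 -c "
from h import *
st();print(ctrl.hand_in())
"
```

```text
16.8 q [-5.930e-01  5.190e-01  1.506e+00  1.000e-03  1.117e+00 -1.850e-01] p [ 0.5137 -0.3016  0.0637] [ 3.141e+00 -1.000e-03  1.163e+00] F [2.86 0.41 5.93] M [-0.08  -0.378  0.053] w 0.0396 20.0
the job is handed in; nothing more can be done
None
```

I pressed the green button to its stop and let it come back up, screwed the cap home to its stop, backed it off a quarter turn, and handed in at 16.8 s still gripping it; the side view puts the stripe within a few degrees of the station's front.

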